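# Seat the spring clip on a lift sheave axle

### The job

Fit the yellow spring clip that retains the cable sheave: take it from the parts tray, lay it flat on the steel washer in front of the axle and push it sideways into the axle's groove, under the axle's head, until it is fully home, with its tongue pointing straight out over the open front of the bracket. Feel your way and do not force it, then let go and leave everything else as it lies.

Things in the scene. Friction and masses are not known exactly. Their poses are not given: they have to be found in the camera images.
- clip_eye (a point): Centre of the round opening of the yellow spring clip (flat horseshoe 36 mm wide, 5 mm thick, lying flat on the tray), half-way up its thickness: comes to lie on the axle's centre line when home. Axes: x in the clip's plane from the tongue through the opening and out between the jaw tips (the way it is pushed on), z square to the clip, up. The jaw tips reach to x = +9 mm.
- clip_tongue (a point): Centre of the yellow clip's thumb tongue, where it is held: 33 mm behind clip_eye on its -x side, half-way up the 5 mm thickness. Same axes. Flat bar 18 mm wide (along y), 29 mm long (x = -17 to -46 mm from the eye), its end turned up to a lip 4 mm thick, 16 mm tall above the underside. Stiff: gripping its two sides does not hinder the jaws, which begin 17 mm behind the eye.
- clip: The same yellow clip, origin at its underside below clip_eye; about 46 g. The gap between its sprung jaw tips is 18.6 mm and must open to 22 mm to pass the groove: a push of 6 to 15 N, dragging all the way; it does not jump home by itself. When home its stiff back (flat face 11 mm behind the eye) stands on the groove and the resistance rises steeply. More than 30 N on bracket or sheave stack spoils it.
- pin_foot (a point): Point on the upright axle's centre line at bench level. Around the axle, from below: spacers, sheave, steel washer 64 mm across, a groove 22 mm in diameter and 6.5 mm high that starts level with the washer's top, then the head, 30 mm in diameter, 26 mm high. Spacers differ from job to job and lift all of it together: the washer's top lies anywhere from 54 to 80 mm above the bench. Axes as the bracket's.
- bracket: Grey steel bracket bolted to the bench that carries the axle and a black cable sheave 140 mm across (free to spin, its top rim 10 mm below the washer's top). Origin: at pin_foot. Axes: x from the open front towards the upright flange, z up. Base plate 160 x 150 mm, 8 mm thick; the flange, 45 mm tall, stands along the far edge, 80 to 88 mm from the axle on its +x side.
- tray: Flat aluminium parts tray, 240 x 240 mm, floor 3 mm thick, walls 3 mm thick and 14 mm high above the bench, fixed to the bench. Origin: centre of its underside.
- small_clip: black spring clip of a smaller size (24 mm across, 4 mm thick, no tongue), lying on the tray; it does not belong here. Origin: centre of its underside. Leave it alone.
- spare_washer: steel washer, 32 mm across, 4 mm thick, lying on the tray. Origin: centre of its underside. Leave it alone.
- spare_bolt: short bolt standing on its 20 mm head on the tray, 35 mm tall. Origin: centre of its underside. Leave it alone.
- spanner: steel spanner, 190 mm long, lying on the bench beyond the tray. Origin: at its middle on the bench. Leave it alone.
- screwdriver: screwdriver with a red handle, 220 mm long, lying on the bench beyond the bracket. Origin: at its middle on the bench. Leave it alone.
- spray_can: blue spray can, 66 mm across, 170 mm tall, standing on the bench to the left. Origin: centre of its underside. Leave it alone.
- grease_tub: white tub with a red lid, 90 mm across, 75 mm tall, standing far right on the bench. Origin: centre of its underside. Leave it alone.

How it is judged:
By the outcome, as a careful person would: the job done as asked, in the order asked, and still so for the second after the job is handed in, with the robot touching nothing.
It also fails if it takes over 53 s, if anything falls off the work surface, if the arm or the gripper's body presses on something with over 40 N, if the wrist force passes 120 N, or if a joint passes its speed limit or range.

### The arm

A 6-joint arm with a two-finger parallel gripper is mounted at the origin on the work surface. World frame = base frame: x ahead of the robot, y to its left, z up, the work surface at z = 0. Lengths are in mm, angles in rad, forces in N, time in s.
With the tool pointing down it reaches from about 350 to 875 mm from the base axis. Payload 4.2 kg.
Tool frame: the origin (TCP) lies between the finger pads; the fingertips stand 11 mm ahead of it and the grasp point (between the pads) lies 8 mm behind it; z points along the fingers, y is the direction in which the jaws open and shut (so a half turn about z gives the same grasp; the last joint's range is limited). The gripper opens to 85 mm and grips with 20 to 120 N. Pads are 22 mm wide; open, the fingers measure 114 mm over their backs; the gripper's body (76 mm by 85 mm) begins 54 mm behind the grasp point. The pads swing forward as they close: fully open they stand 13 mm farther back than shut.
Start: joints at [-0.942, 0.385, 0.008, 0, -1.194, -0.259], TCP at [225.907, -582.722, 213.212] pointing down, gripper open.
Joint ranges: [-3.14, 3.14], [-1.21, 2.06], [-1.07, 1.41], [-3.16, 2.05], [-2.99, -0.16], [-3.1, 3.1]. Speed limits (rad/s): [2.79, 2.79, 3.14, 3.14, 3.14, 3.14].

### API

Orientations are given as a unit quaternion [x, y, z, w].
In Python, from bench import * gives the robot as it stands.
- The arm moves only by the tool servo_tool, never from a script. Its argument "rows" is a list of rows, each a list of 7 numbers: the opening, from 0 (shut) to 1 (fully open), then the shift along the tool's x, y, z in cm, then the turn, a rotation vector about the tool's x, y, z in degrees. A call has 1 to 12 rows; each row shifts and turns the commanded pose from where the row before left it, along the tool's axes as they then stand; what a row does not reach is not made up. A row lasts 1/10 s, in which the tool goes at most 50 mm and 8.59 degrees, less where a joint would pass 70% of its speed; a pose out of reach is approached as far as the arm can. A call is refused whole if a number of a shift passes 5 or a number of a turn 8.59, either way. A call with a gripper value outside its range is refused whole. The fingers move at their own pace and stop on an object; the grip force is fixed at half the most. Time passes only in rows, so rows that do not move let the fingers close. It gives the time, the measured TCP pose, the force and the opening at its end, in the units of the state.
- read_state(): the state, without advancing time (a new reading comes with each control period).
- get_image(name): name is "side" or "top"; returns a dict with "image" (480x640x3 uint8, red, green, blue), "mtx" (3x3 intrinsics, pixels), "k1" (the pictures are not rectified: a ray, as slopes to the right and down, at radius r is drawn at 1 + k1 r^2 times it, then the intrinsics apply), "extrinsics" (4x4, takes a point from camera to world coordinates). Camera axes: x right, y up, looking along -z (the intrinsics and any distortion apply to the point x, -y, -z); pixel columns grow to the right and rows downward; lengths in mm; the calibration is good to about 2 mm. A picture is of the moment at which its call begins. There is no depth.
- job_done(): hands the job in, once; it reports no verdict.
The state is a dict: "clock": time; "joints": joint angles; "joint_vel": joint speeds; "joint_efforts": joint torques, N m; "position": TCP position; "ee_rot": TCP orientation; "contact_force": force on the tool from outside, world axes, zero at the start; "wrist_torque": the same for the moment, N m; "gripper_width": finger opening in mm.
Only numpy, scipy, OpenCV 4.12 (cv2) and the standard library are available. Lean on these libraries where they do the work, as an engineer would, in place of code of your own. Each camera call takes 0.05 s, during which the arm holds its last target. There are 200 camera calls.

## Working session

There is one attempt and no reset: what is moved stays moved. The work goes in short steps, Python scripts to look and compute and a tool call to move; the robot and the scene stay as the last step left them, time stands still between calls to the robot, and variables do not carry over. Pictures are saved under pics/ and viewed, about 8 in all and at most 12, crops included, and the job is handed in when it is done.

Besides the shell and the picture viewer there is one more tool, called after "Request:" in YAML: its name, and indented under it one key for each argument. servo_tool: Moves the arm, as the interface text tells. Its arguments: {"type":"object","properties":{"rows":{"type":"array","items":{"type":"array","items":{"type":"number"}}}},"required":["rows"]}

```bash
mkdir -p pics
cat > h.py <<'E'
from bench import *
import numpy as np, cv2
def ray(im,u,v):
    K=np.array(im["mtx"]);E=np.array(im["extrinsics"])
    p=cv2.undistortPoints(np.array([[[u,v]]],float),K,np.array([im["k1"],0,0,0.]))[0,0]
    d=E[:3,:3]@np.array([p[0],-p[1],-1]);return E[:3,3],d/np.linalg.norm(d)
def onz(im,u,v,z):
    o,d=ray(im,u,v);return o+d*(z-o[2])/d[2]
def proj(im,P):
    K=np.array(im["mtx"]);E=np.array(im["extrinsics"])
    c=(np.array(P)-E[:3,3])@E[:3,:3];s=np.array([c[0],-c[1]])/-c[2]
    s=s*(1+im["k1"]*(s@s));return K[:2,:2]@s+K[:2,2]
def tri(a,ua,b,ub):
    o1,d1=ray(a,*ua);o2,d2=ray(b,*ub)
    t=np.linalg.lstsq(np.c_[d1,-d2],o2-o1,rcond=None)[0]
    p,q=o1+d1*t[0],o2+d2*t[1];return (p+q)/2,np.linalg.norm(p-q)
E
python3 - <<'E'
from h import *
for n in("top","side"):
    im=get_image(n);np.save(f"pics/{n}0.npy",im,allow_pickle=True)
    cv2.imwrite(f"pics/{n}0.png",im["image"][:,:,::-1])
    print(n,im["k1"],np.round(im["mtx"],1).tolist(),np.round(im["extrinsics"],3).tolist())
print(read_state())
E
```

```text
top -0.05652149618433077 [[435.4, 0.0, 317.3], [0.0, 435.4, 232.5], [0.0, 0.0, 1.0]] [[-0.027, 0.996, -0.088, 495.16], [-1.0, -0.027, 0.004, 26.762], [0.002, 0.088, 0.996, 1128.884], [0.0, 0.0, 0.0, 1.0]]
side 0.025446346019507935 [[447.9, 0.0, 318.1], [0.0, 447.9, 234.7], [0.0, 0.0, 1.0]] [[0.999, 0.04, -0.018, 548.479], [-0.041, 0.724, -0.688, -745.156], [-0.015, 0.688, 0.725, 844.304], [0.0, 0.0, 0.0, 1.0]]
{'clock': 0.1, 'joints': array([-9.42405742e-01,  3.85493277e-01,  6.75487914e-03, -4.36174297e-04,
       -1.19402991e+00, -2.58567591e-01]), 'joint_vel': array([-7.52457824e-04, -2.10501884e-03,  3.34203973e-03,  3.56507550e-03,
        1.49759484e-03, -8.54502365e-05]), 'joint_efforts': array([-2.64780201e-04, -3.93320096e+01,  1.88930494e+01,  4.19791326e+00,
       -2.55729748e-03,  3.73421869e-06]), 'position': array([ 225.69351415, -582.21653573,  212.21965307]), 'ee_rot': array([-1.83780380e-01,  9.82966815e-01,  9.77589099e-04, -2.39971062e-04]), 'contact_force': array([-0.2042297 ,  0.35114373, -0.94509373]), 'wrist_torque': array([-0.03137265,  0.03790279, -0.00711269]), 'gripper_width': 85.520036656745}
```

View pics/top0.png

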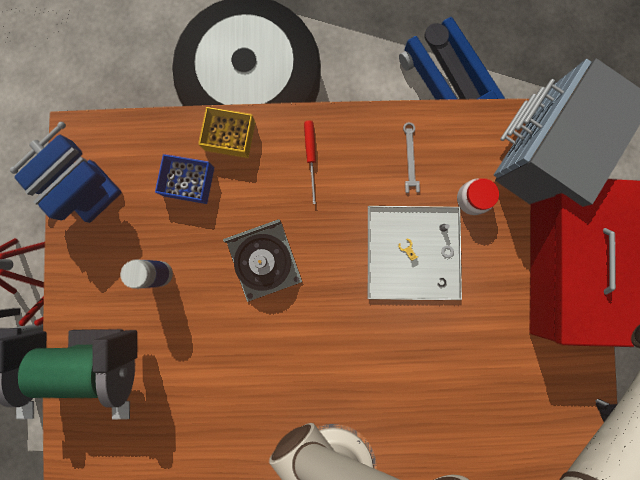

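View pics/side0.png

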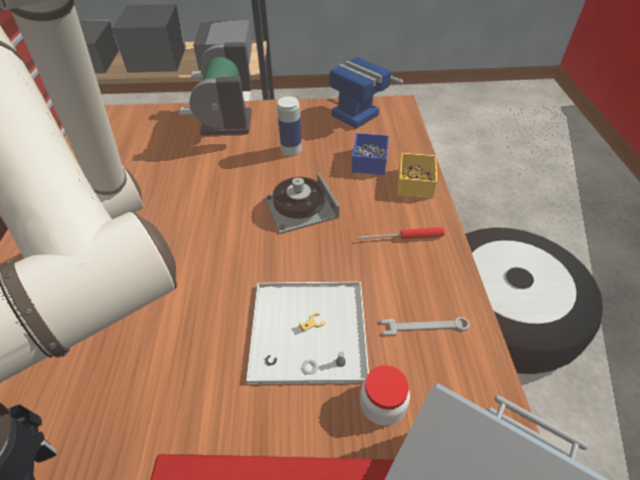

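The top view shows the clip near (408,251), the axle near (261,261) and the flange on the bracket's far-left edge. In the side view the clip is near (312,322) and the axle head near (298,185). Next I'll make enlarged crops and measure.

Run:
```python
from h import *
T=np.load("pics/top0.npy",allow_pickle=True).item();S=np.load("pics/side0.npy",allow_pickle=True).item()
def crop(im,u,v,w,h):
    return cv2.resize(im["image"][v:v+h,u:u+w,::-1],(400,300),interpolation=cv2.INTER_CUBIC)
a=np.hstack([crop(T,388,232,40,30),crop(T,213,215,100,75)])
b=np.hstack([crop(S,292,308,40,30),crop(S,253,165,100,75)])
cv2.imwrite("pics/crop0.png",np.vstack([a,b]))
for n,im,z in(("top",T,5.5),("side",S,5.5)):
    hsv=cv2.cvtColor(im["image"],cv2.COLOR_RGB2HSV)
    m=cv2.inRange(hsv,(15,110,90),(35,255,255))
    x0,y0,x1,y1=(380,220,430,280) if n=="top" else (280,300,340,345)
    k=np.zeros_like(m);k[y0:y1,x0:x1]=m[y0:y1,x0:x1]
    v,u=np.nonzero(k);P=np.array([onz(im,*p,z) for p in zip(u,v)])[:,:2]
    c,(w,h),an=cv2.minAreaRect(P.astype(np.float32))
    print(n,len(u),"rect",c,w,h,an)
    print("\n".join("".join(".#"[int(q>0)] for q in r) for r in k[v.min():v.max()+1,u.min():u.max()+1]),u.min(),v.min())
```

```text
top 135 rect (542.71630859375, -210.00250244140625) 54.18953323364258 35.147865295410156 24.358102798461914
........####........
.........####.......
...........##.......
...........###......
.#..........##......
.#..........##......
.#..........##......
###.......####......
.##......####.......
.###...#######......
..############......
...############.....
.......########.....
........########....
.........####.###...
.........####.###...
..........########..
..........##########
...........########.
............######..
............####.... 398 239
side 116 rect (541.4254150390625, -210.62107849121094) 46.76105880737305 33.42644119262695 24.56612777709961
...............###......
..............###.......
............##..........
...........##...........
...........##...........
...........#............
..........###...........
.........####...........
........######..........
.......########.........
.....##########.......##
##.###..#########...###.
#####...##############..
.############...........
.##########.............
..#######...............
...####.................
....#................... 300 313
```

View pics/crop0.png

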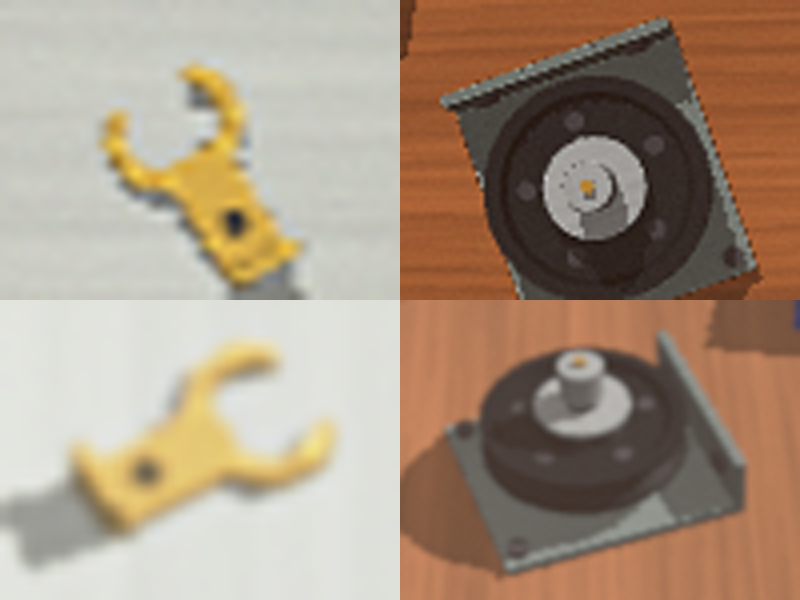

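The crop shows the clip with its jaws up-left and its lip at lower right, with a hole in the tongue. The axle head has an orange centre mark at top pixel (259.4,261.4) and side pixel (297.2,180.2). The flange edge is also clear. Now I'll triangulate.

Run:
```python
from h import *
T=np.load("pics/top0.npy",allow_pickle=True).item();S=np.load("pics/side0.npy",allow_pickle=True).item()
f=lambda c,u,v,s:((c[0]+.5)/s-.5+u,(c[1]+.5)/s-.5+v)
tc=lambda x,y:f((x,y),388,232,10);sc=lambda x,y:f((x,y),292,308,10)
tb=lambda x,y:f((x-400,y),213,215,4);sb=lambda x,y:f((x-400,y-300),253,165,4)
r=lambda p:np.round(p,1)
for n,a,b in(("hole",tc(235,222),sc(146,172)),("tipL",tc(113,118),sc(272,55)),("tipR",tc(190,70),sc(328,128))):
    print(n,"tri",*tri(T,a,S,b),"top@8",r(onz(T,*a,8)),"side@8",r(onz(S,*b,8)))
print("head",*tri(T,tb(587,187),S,sb(578,362)))
for n,a,b in(("flange ends top z45",tb(443,100),tb(665,20)),):
    for z in(45,53):
        p,q=onz(T,*a,z),onz(T,*b,z);d=p-q;print(n,r(p),r(q),"L",np.linalg.norm(d),"yaw x",np.degrees(np.arctan2(d[1],d[0]))-90)
# washer ellipse: bright grey low-sat
for n,im,(x0,y0,x1,y1) in(("top",T,(240,240,285,285)),("side",S,(280,170,320,205))):
    g=im["image"][y0:y1,x0:x1];hsv=cv2.cvtColor(g,cv2.COLOR_RGB2HSV)
    m=((hsv[...,2]>105)).astype(np.uint8)
    print(n);print("\n".join("".join(".#"[q] for q in w) for w in m))
```

```text
hole tri [ 532.27844797 -218.19476384    8.34919585] 0.6081475143925226 top@8 [ 532.6 -218.3    8. ] side@8 [ 532. -218.    8.]
tipL tri [ 560.4524641  -188.17166316    5.93360631] 0.008567866729105967 top@8 [ 560.3 -187.8    8. ] side@8 [ 560.4 -189.5    8. ]
tipR tri [ 572.04866831 -208.47038939    7.34681083] 0.4369725437576092 top@8 [ 572.2 -208.3    8. ] side@8 [ 571.8 -208.9    8. ]
head [520.69626648 161.26081903  98.48446398] 1.2542205823211332
flange ends top z45 [579.3 257.6  45. ] [625.8 117.7  45. ] L 147.45539006096732 yaw x 18.39993388567342
flange ends top z45 [578.7 255.9  53. ] [624.9 117.1  53. ] L 146.36704145286038 yaw x 18.399933885673406
top
............................................#
..........................................###
............................................#
............................................#
.............................................
.............................................
.............................................
.............................................
.............................................
..............
[... 2381 characters left out ...]
...
.......#######......###########.........
.......#######.....############.........
......#########.....###########.........
.......########......##########.........
.......########.....###########.........
.......########################.........
........######################..........
.........####################...........
.........###################............
..........#################.............
............############................
........................................
........................................
........................................
........................................
........................................
........................................
```

Run:
```python
from h import *
T=np.load("pics/top0.npy",allow_pickle=True).item();S=np.load("pics/side0.npy",allow_pickle=True).item()
print("washer tri",*tri(T,(261.6,261.6),S,(298.4,190.6)))
for z in(64,66,68):print(z,onz(T,261.6,261.6,z),onz(S,298.4,190.6,z))
for n,im,(x0,y0,x1,y1) in(("top",T,(215,212,312,312)),("side",S,(258,160,345,240))):
    hsv=cv2.cvtColor(im["image"],cv2.COLOR_RGB2HSV)
    m=np.zeros((480,640),np.uint8);m[y0:y1,x0:x1]=((hsv[...,1]<90)*255)[y0:y1,x0:x1]
    m=cv2.morphologyEx(m,cv2.MORPH_OPEN,np.ones((3,3)))
    c=max(cv2.findContours(m,0,1)[0],key=cv2.contourArea)[:,0].astype(float)
    P=np.array([onz(im,*p,8)[:2] for p in c])
    rc=cv2.minAreaRect(P.astype(np.float32));print(n,rc);B=cv2.boxPoints(rc)
    for i in range(4):
        a,b=B[i],B[(i+1)%4];t=(b-a)/np.linalg.norm(b-a);q=P-a;s=q@t;d=np.abs(q@[-t[1],t[0]])
        k=(d<5)&(s>12)&(s<np.linalg.norm(b-a)-12)
        if k.sum()>8:
            vx,vy,cx,cy=cv2.fitLine(P[k].astype(np.float32),cv2.DIST_HUBER,0,.01,.01).ravel()
            print(k.sum(),"line yaw",np.degrees(np.arctan2(vy,vx)),"at",cx,cy)
```

```text
washer tri [521.62966065 160.47215585  63.22106659] 0.20587353630013794
64 [521.50758969 160.36815569  64.        ] [521.75893899 159.57866888  64.        ]
66 [521.45810593 160.1172241   66.        ] [521.82742476 157.25973989  66.        ]
68 [521.40862217 159.86629251  68.        ] [521.89591054 154.9408109   68.        ]
top ((527.7369995117188, 164.40908813476562), (172.77293395996094, 151.87754821777344), 18.37031364440918)
47 line yaw -71.74137 at 447.1073 136.83641
55 line yaw 18.355383 at 550.6139 93.26456
47 line yaw -71.71337 at 607.8138 191.94925
54 line yaw 18.117249 at 505.51416 233.72116
side ((524.7384033203125, 184.3385009765625), (185.8192596435547, 203.91741943359375), 18.113115310668945)
34 line yaw -72.12042 at 444.516 135.23657
56 line yaw 18.081608 at 552.35736 87.87591
33 line yaw -71.84006 at 604.5366 234.59123
12 line yaw 19.41116 at 501.73788 280.83087
```

Request:
servo_tool:
  rows:
    - [0.4,-4,0,0,0,0,0]
    - [0.4,-5,0,0,0,0,0]
    - [0.4,-5,0,0,0,0,0]
    - [0.4,-5,0,0,0,0,0]
    - [0.4,-5,0,0,0,0,0]
    - [0.4,-5,0,0,0,0,0]
    - [0.4,-5,0,0,0,0,0]
    - [0.4,-5,0,0,0,0,-4]
    - [0.4,-2,2,0,0,0,-4]
    - [0.4,0,5,0,0,0,-0.8]
    - [0.4,0,5,0,0,0,0]
    - [0.4,0,5,0,0,0,0]

```text
clock: 1.3
position: [523.7, -283.1, 211.9]
ee_rot: [-0.259, 0.966, 0.001, -0.001]
contact_force: [0.9, 0.6, 1.0]
gripper_width: 34.2
```

The bracket yaw is about 18.2° and the axle is at about (521,161), with the washer top at z ≈ 63–66. I'm moving above the tongue.

Request:
servo_tool:
  rows:
    - [0.4,-2,2.6,2,0,0,0]
    - [0.4,-1.9,2.6,3,0,0,0]
    - [0.4,0,0,4.5,0,0,0]
    - [0.4,0,0,4,0,0,0]
    - [0.4,0,0,2.5,0,0,0]
    - [0.4,0,0,0,0,0,0]
    - [0.4,0,0,0,0,0,0]

```text
clock: 2.0
position: [532.8, -220.6, 53.4]
ee_rot: [-0.259, 0.966, -0.0, -0.0]
contact_force: [-0.0, 0.6, 1.3]
gripper_width: 34.2
```

```bash
cat > look.py <<'E'
import sys
from h import *
# look.py name  topu topv w  sideu sidev w
n=sys.argv[1];a=list(map(int,sys.argv[2:8]));o=[]
for k,(u,v,w) in zip(("top","side"),(a[:3],a[3:])):
    im=get_image(k);np.save(f"pics/{k}_{n}.npy",im,allow_pickle=True)
    o.append(cv2.resize(im["image"][v:v+w*5//4,u:u+w,::-1],(400,500),interpolation=cv2.INTER_CUBIC))
cv2.imwrite(f"pics/{n}.png",np.hstack(o));s=read_state()
print(np.round(s["position"],1),np.round(s["contact_force"],1),s["clock"])
E
python3 look.py pre 380 215 56 280 270 64
```

```text
[ 534.  -220.8   55. ] [0.5 0.4 0.3] 2.1
```

View pics/pre.png

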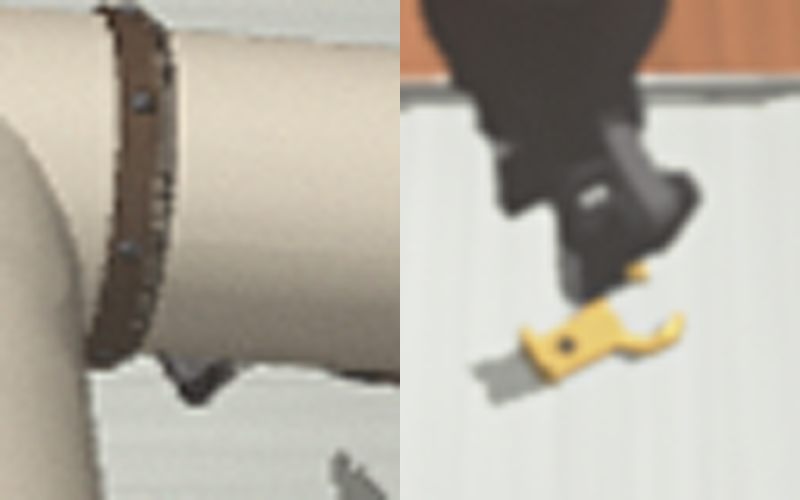

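The top view is blocked by the arm. The side view shows the gripper above and behind the clip, with the clip undisturbed. I'm descending.

Request:
servo_tool:
  rows:
    - [0.4,0,0.25,1.0,0,0,0]
    - [0.4,0,0,1.5,0,0,0]
    - [0.4,0,0,0.8,0,0,0]
    - [0.4,0,0,0,0,0,0]
    - [0.4,0,0,0,0,0,0]
    - [0.4,0,0,0,0,0,0]

```text
clock: 2.7
position: [531.9, -218.3, 20.9]
ee_rot: [-0.259, 0.966, -0.0, 0.001]
contact_force: [0.2, 0.3, 0.1]
gripper_width: 34.2
```

```bash
python3 look.py pre2 380 215 56 280 280 64
```

```text
[ 531.8 -218.3   20.8] [-0.3 -0.6  0.4] 2.8
```

View pics/pre2.png

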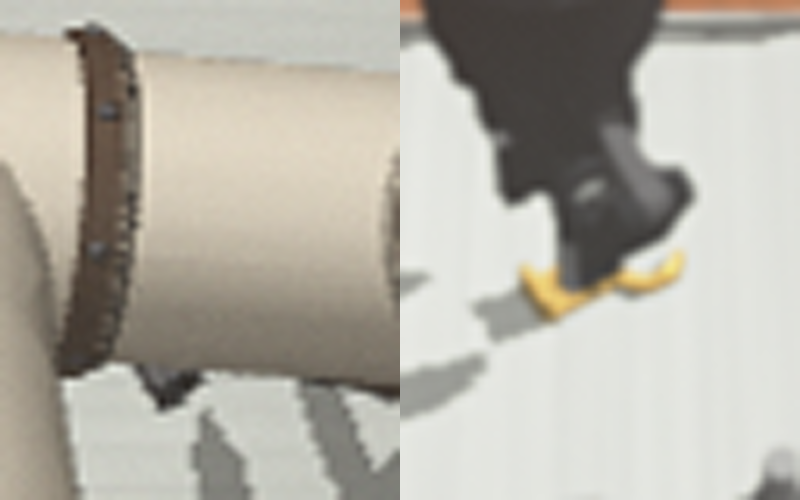

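The near finger stands beside the tongue, between the lip and the jaws, so the placement is good. I'll lower a little and close.

Request:
servo_tool:
  rows:
    - [0.4,0,0,0.3,0,0,0]
    - [0.4,0,0,0.15,0,0,0]
    - [0.4,0,0,0,0,0,0]
    - [0.0,0,0,0,0,0,0]
    - [0.0,0,0,0,0,0,0]
    - [0.0,0,0,0,0,0,0]
    - [0.0,0,0,0,0,0,0]
    - [0.0,0,0,0,0,0,0]

```text
clock: 3.6
position: [531.3, -218.2, 15.7]
ee_rot: [-0.259, 0.966, 0.0, -0.0]
contact_force: [0.5, -0.6, 0.4]
gripper_width: 0.2
```

```bash
python3 look.py miss 380 215 56 280 280 64; python3 -c "
from bench import *
print(read_state())"
```

```text
[ 531.3 -218.2   15.7] [ 0.  -0.2 -0.4] 3.7
{'clock': 3.7, 'joints': array([-1.07760425e-01,  5.14341076e-01, -3.50082527e-01, -2.82020321e-05,
       -7.06327607e-01, -9.39660758e-01]), 'joint_vel': array([ 1.16116040e-04, -4.67604362e-05,  1.03080135e-03, -2.39471473e-03,
        2.25897758e-03,  3.75684658e-03]), 'joint_efforts': array([-9.62164108e-05, -3.98337471e+01,  1.31649363e+01,  2.92495944e+00,
       -1.73538738e-04,  7.84179292e-06]), 'position': array([ 531.31479661, -218.20388223,   15.73643318]), 'ee_rot': array([-2.58700676e-01,  9.65957535e-01,  3.88811917e-07,  2.43418219e-05]), 'contact_force': array([ 0.03196534, -0.15153663, -0.43139529]), 'wrist_torque': array([ 0.00691342, -0.0112576 , -0.00284279]), 'gripper_width': -0.13878246724910198}
```

View pics/miss.png

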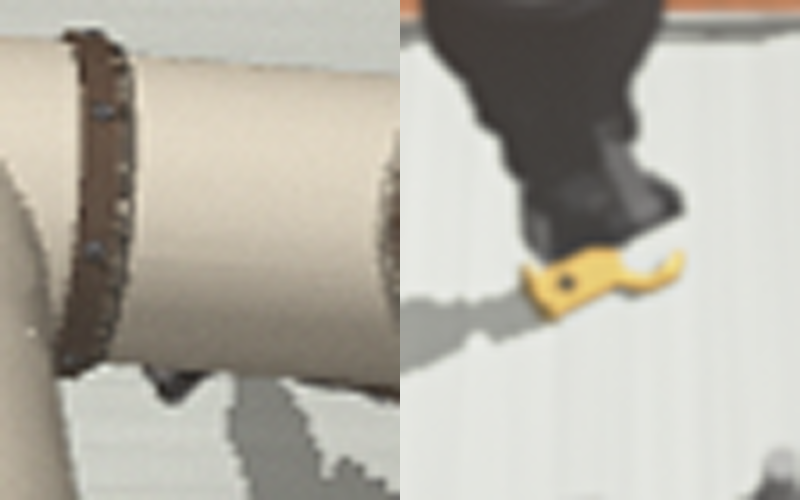

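Nothing was gripped: the fingers closed to 0 and the clip hasn't moved. I'll check where the shut fingers should appear compared with where they do.

Run:
```python
from h import *
S=np.load("pics/side_miss.npy",allow_pickle=True).item()
tcp=np.array([531.3,-218.2,15.7]);c,s=np.cos(np.radians(30)),np.sin(np.radians(30))
X=np.array([c,s,0]);Y=np.array([-s,c,0])
cr=lambda p:np.round([(p[0]-280)/.16+400,(p[1]-280)/.16])
for dz in(-11,-6,0,5):
    print(dz,[cr(proj(S,tcp+X*a+Y*b+[0,0,dz])).tolist() for a in(-11,11) for b in(-10,0)])
print("clip tongue corners top z8",[cr(proj(S,np.array([531,-218.6,8])+X*a+Y*b)).tolist() for a in(-13,13) for b in(-9,9)])
g=S["image"]; hsv=cv2.cvtColor(g,cv2.COLOR_RGB2HSV)
m=cv2.inRange(hsv,(15,110,90),(35,255,255))[300:345,280:345]
v,u=np.nonzero(m);print("clip px",len(u),u.min()+280,u.max()+280,v.min()+300,v.max()+300)
o=cv2.resize(g[285:345,280:360,::-1],(800,600),interpolation=cv2.INTER_CUBIC)
for dz,col in((-11,(0,0,255)),(0,(0,255,0))):
    for a in(-11,11):
        for b in(-10,0):
            p=(proj(S,tcp+X*a+Y*b+[0,0,dz])-[280,285])*10+5;cv2.circle(o,tuple(int(q) for q in p),5,col,2)
cv2.imwrite("pics/ov.png",o)
```

```text
-11 [[550.0, 322.0], [535.0, 300.0], [604.0, 292.0], [589.0, 271.0]]
-6 [[549.0, 314.0], [534.0, 293.0], [604.0, 284.0], [588.0, 263.0]]
0 [[548.0, 305.0], [533.0, 283.0], [603.0, 274.0], [588.0, 253.0]]
5 [[548.0, 297.0], [533.0, 275.0], [603.0, 266.0], [588.0, 245.0]]
clip tongue corners top z8 [[542.0, 318.0], [515.0, 280.0], [606.0, 283.0], [579.0, 245.0]]
clip px 108 300 323 320 330
```

View pics/ov.png

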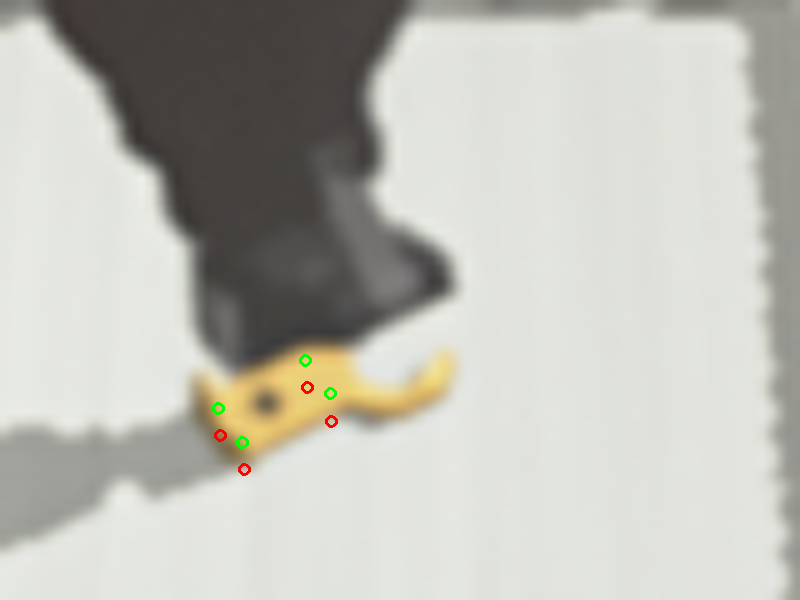

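The fingers show about 8 px higher in the side view than predicted, so they are higher or farther away than I assumed. I'll check the prediction against the start pictures, where the gripper was seen from both cameras.

Run:
```python
from h import *
T=np.load("pics/top0.npy",allow_pickle=True).item();S=np.load("pics/side0.npy",allow_pickle=True).item()
tcp=np.array([225.7,-582.2,212.2]);a=np.radians(21.2);X=np.array([np.cos(a),np.sin(a),0]);Y=np.array([-np.sin(a),np.cos(a),0])
out=[]
for im,(u,v) in((T,(560,380)),(S,(0,380))):
    o=cv2.resize(im["image"][v:v+100,u:u+80,::-1],(400,500),interpolation=cv2.INTER_CUBIC)
    for dz,col in((-11,(0,0,255)),(2,(0,255,0)),(60,(255,0,0))):
        for i in(-11,11):
            for b in(-42,42):
                p=(proj(im,tcp+X*i+Y*b+[0,0,dz])-[u,v])*5+2;cv2.circle(o,tuple(int(q) for q in p),4,col,2)
    out.append(o)
cv2.imwrite("pics/st.png",np.hstack(out))
```

```text
(no output)
```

View pics/st.png

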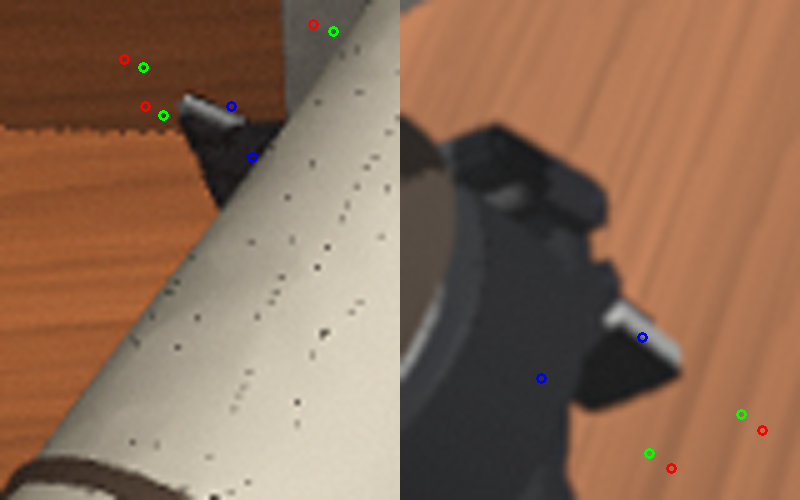

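The overlays agree in both views, including the start pictures. The real fingertips are about 28 mm farther back along the tool than stated, so the fingers simply closed above the clip. I'll open and descend further, feeling for the floor.

Request:
servo_tool:
  rows:
    - [0.4,0,0,0,0,0,0]
    - [0.4,0,0,0,0,0,0]
    - [0.4,0,0,0,0,0,0]
    - [0.4,0,0,0,0,0,0]
    - [0.4,0,0,0.5,0,0,0]
    - [0.4,0,0,0.5,0,0,0]
    - [0.4,0,0,0.3,0,0,0]
    - [0.4,0,0,0,0,0,0]

```text
clock: 4.5
position: [530.7, -218.1, 1.9]
ee_rot: [-0.259, 0.966, 0.0, -0.001]
contact_force: [-0.6, 0.0, 0.3]
gripper_width: 34.3
```

Request:
servo_tool:
  rows:
    - [0.4,0,0,0.2,0,0,0]
    - [0.4,0,0,0.2,0,0,0]
    - [0.4,0,0,0,0,0,0]

```text
clock: 4.8
position: [531.1, -218.2, -1.6]
ee_rot: [-0.259, 0.966, 0.0, -0.0]
contact_force: [0.1, 0.7, 0.1]
gripper_width: 33.8
```

```bash
python3 look.py low 380 215 56 285 290 48
```

```text
[ 531.3 -218.2   -1.3] [-0.2  0.2 -0.5] 4.9
```

View pics/low.png

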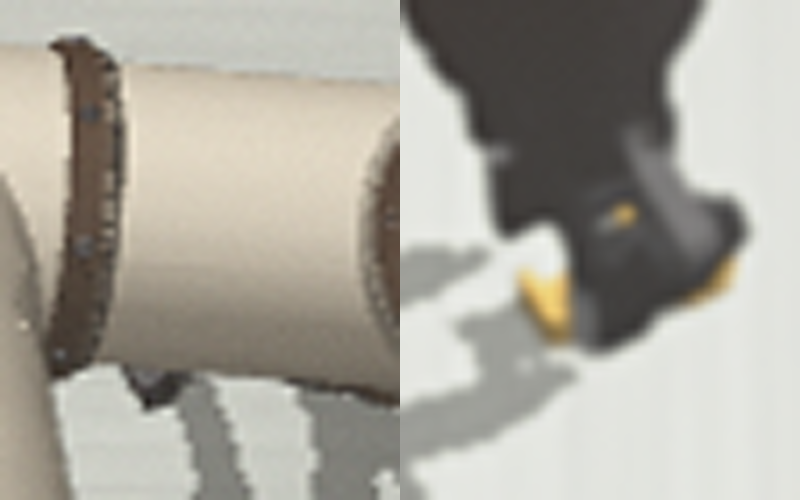

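TCP is at z = −1.4 with no contact, which confirms the offset. The near finger stands beside the tongue, just inside the lip. I'll keep feeling downward.

Request:
servo_tool:
  rows:
    - [0.4,0,0,0.3,0,0,0]
    - [0.4,0,0,0.3,0,0,0]
    - [0.4,0,0,0,0,0,0]

```text
clock: 5.2
position: [530.9, -218.1, -7.8]
ee_rot: [-0.259, 0.966, 0.0, -0.0]
contact_force: [-2.1, -0.7, -0.2]
gripper_width: 34.3
```

Request:
servo_tool:
  rows:
    - [0.4,0,0,0.2,0,0,0]
    - [0.4,0,0,0,0,0,0]

```text
clock: 5.4
position: [531.2, -218.2, -9.6]
ee_rot: [-0.259, 0.966, 0.0, -0.0]
contact_force: [-0.1, 0.0, -0.2]
gripper_width: 34.4
```

Request:
servo_tool:
  rows:
    - [0.4,0,0,0.2,0,0,0]
    - [0.4,0,0,0,0,0,0]

```text
clock: 5.6
position: [531.1, -218.1, -11.5]
ee_rot: [-0.259, 0.966, 0.0, -0.0]
contact_force: [0.7, -0.2, -0.5]
gripper_width: 33.9
```

Request:
servo_tool:
  rows:
    - [0.4,0,0,0.15,0,0,0]
    - [0.4,0,0,0,0,0,0]

```text
clock: 5.8
position: [531.2, -218.1, -13.0]
ee_rot: [-0.259, 0.966, 0.0, -0.0]
contact_force: [-0.2, -0.2, -0.2]
gripper_width: 33.9
```

Request:
servo_tool:
  rows:
    - [0.4,0,0,0.15,0,0,0]
    - [0.4,0,0,0,0,0,0]

```text
clock: 6.0
position: [531.1, -218.2, -14.5]
ee_rot: [-0.259, 0.966, 0.0, -0.0]
contact_force: [0.2, 0.2, 0.6]
gripper_width: 34.2
```

Request:
servo_tool:
  rows:
    - [0.4,0,0,0.15,0,0,0]
    - [0.4,0,0,0,0,0,0]

```text
clock: 6.2
position: [531.4, -218.2, -15.8]
ee_rot: [-0.259, 0.966, -0.0, 0.0]
contact_force: [-0.6, -0.5, -0.1]
gripper_width: 34.0
```

Request:
servo_tool:
  rows:
    - [0.4,0,0,0.1,0,0,0]
    - [0.4,0,0,0,0,0,0]

```text
clock: 6.4
position: [531.4, -218.2, -15.8]
ee_rot: [-0.259, 0.966, -0.0, 0.0]
contact_force: [-1.4, 0.7, 5.8]
gripper_width: 34.0
```

Request:
servo_tool:
  rows:
    - [0.4,0,0,0.1,0,0,0]
    - [0.4,0,0,0,0,0,0]

```text
clock: 6.6
position: [531.4, -218.2, -15.9]
ee_rot: [-0.259, 0.966, -0.0, 0.0]
contact_force: [-4.2, 2.0, 12.6]
gripper_width: 34.2
```

Contact with the tray floor at TCP z ≈ −15.8, so the tips really sit about 19 mm behind the reported TCP. I'll back off 3 mm to allow for the pads' swing and close.

Request:
servo_tool:
  rows:
    - [0.4,0,0,-0.5,0,0,0]
    - [0.4,0,0,0,0,0,0]
    - [0.0,0,0,0,0,0,0]
    - [0.0,0,0,0,0,0,0]
    - [0.0,0,0,0,0,0,0]
    - [0.0,0,0,0,0,0,0]

```text
clock: 7.2
position: [531.3, -218.2, -12.7]
ee_rot: [-0.259, 0.966, -0.0, -0.0]
contact_force: [-0.8, -0.3, 3.4]
gripper_width: 15.6
```

Request:
servo_tool:
  rows:
    - [0.0,0,0,0,0,0,0]
    - [0.0,0,0,0,0,0,0]

```text
clock: 7.4
position: [531.3, -218.2, -12.7]
ee_rot: [-0.259, 0.966, -0.0, -0.0]
contact_force: [-0.3, 0.1, 3.3]
gripper_width: 15.9
```

Request:
servo_tool:
  rows:
    - [0.0,0,0,-0.5,0,0,0]
    - [0.0,0,0,-1.5,0,0,0]
    - [0.0,0,0,-3,0,0,0]
    - [0.0,0,0,-4,0,0,0]
    - [0.0,0,0,-2,0,0,0]
    - [0.0,0,0,0,0,0,0]
    - [0.0,0,0,0,0,0,0]

```text
clock: 8.1
position: [530.9, -217.9, 97.0]
ee_rot: [-0.258, 0.966, 0.0, 0.0]
contact_force: [-0.4, 0.7, -1.1]
gripper_width: 15.4
```

```bash
python3 look.py lift 380 215 56 280 245 48
python3 - <<'E'
from h import *
for n in("side","top"):
    S=np.load(f"pics/{n}_lift.npy",allow_pickle=True).item()
    m=cv2.inRange(cv2.cvtColor(S["image"],cv2.COLOR_RGB2HSV),(15,110,90),(35,255,255));x,y,w,h=(270,230,90,110) if n=="side" else (380,220,60,70)
    v,u=np.nonzero(m[y:y+h,x:x+w]);print(n,len(u),(u.min()+x,u.max()+x,v.min()+y,v.max()+y) if len(u) else None)
E
```

```text
[ 530.1 -217.9   95.7] [ 0.   0.8 -0.7] 8.2
side 35 (np.int64(297), np.int64(323), np.int64(290), np.int64(297))
top 0 None
```

View pics/lift.png

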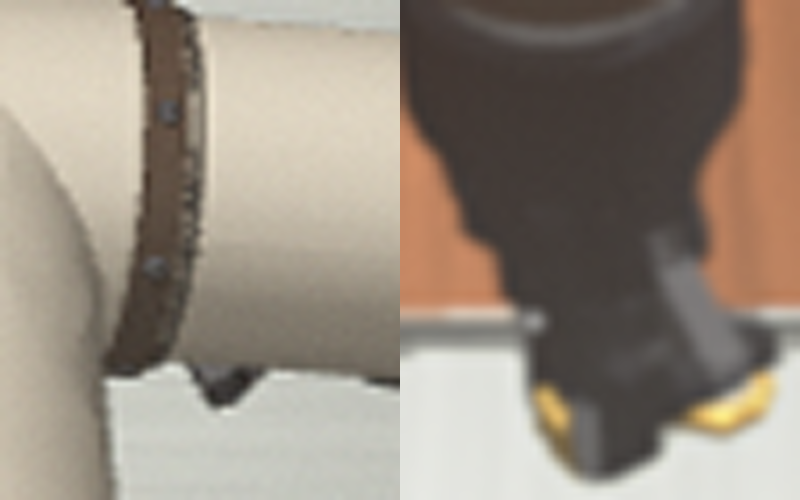

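The clip is held: the near finger is on the tongue, the lip shows at (545,410) in the crop and a jaw at (745,400). Its underside is at TCP + 15.7 mm and the eye is 33 mm ahead along the clip's x. I'm carrying it to the front of the axle, aiming for the eye 30 mm short and the yaw at 18.2°.

Request:
servo_tool:
  rows:
    - [0.0,0,0,0,0,0,5.9]
    - [0.0,0,0,0,0,0,5.9]
    - [0.0,-0.5,3.6,0,0,0,0]
    - [0.0,-0.5,4.5,0,0,0,0]
    - [0.0,-0.5,4.5,0,0,0,0]
    - [0.0,-0.5,4.5,0,0,0,0]
    - [0.0,-0.5,4.5,0,0,0,0]
    - [0.0,-0.5,4.5,0,0,0,0]
    - [0.0,-0.5,4.5,0,0,0,0]
    - [0.0,-0.5,3.6,0,0,0,0]
    - [0.0,-0.6,2.0,0,0,0,0]
    - [0.0,0,0,0,0,0,0]

```text
clock: 9.4
position: [461.5, 142.1, 96.1]
ee_rot: [-0.16, 0.987, -0.0, -0.001]
contact_force: [-1.1, 0.8, -0.4]
gripper_width: 15.4
```

Request:
servo_tool:
  rows:
    - [0.0,0,0,0,0,0,0]
    - [0.0,0,0,0,0,0,0]
    - [0.0,0,0,0,0,0,0]

```text
clock: 9.7
position: [461.9, 138.9, 96.8]
ee_rot: [-0.157, 0.988, -0.0, -0.0]
contact_force: [0.2, -0.2, -0.0]
gripper_width: 15.8
```

```bash
cat > go.py <<'E'
from h import *
from scipy.spatial.transform import Rotation as R
A=np.array([521.2,160.8,0]);a=np.radians(18.2);X=np.array([np.cos(a),np.sin(a),0]);Y=np.array([-X[1],X[0],0])
s=read_state();M=R.from_quat(s["ee_rot"]).as_matrix();p=s["position"]
yaw=np.degrees(np.arctan2(-M[1,0],-M[0,0]))
e=p-33*M[:,0]-A   # eye rel. axle (clip x = -tool x)
print("eye in bracket x,y",np.round([e@X,e@Y],2),"underside z",round(p[2]+15.7,2),"yaw",round(yaw,2),"tilt z",np.round(M[:2,2],4),"F bx,by,z",np.round([s["contact_force"]@X,s["contact_force"]@Y,s["contact_force"][2]],1),s["gripper_width"],s["clock"])
E
python3 go.py
```

```text
eye in bracket x,y [-30.21  -2.31] underside z 112.54 yaw 18.09 tilt z [-0.0009 -0.0006] F bx,by,z [ 0.1 -0.2 -0. ] 15.756723365252874 9.7
```

Request:
servo_tool:
  rows:
    - [0.0,0,0.23,1.0,0,0,0]
    - [0.0,0,0,1.5,0,0,0]
    - [0.0,0,0,1.3,0,0,0]
    - [0.0,0,0,0,0,0,0]
    - [0.0,0,0,0,0,0,0]

```text
clock: 10.2
position: [461.2, 141.9, 58.9]
ee_rot: [-0.158, 0.987, -0.0, -0.0]
contact_force: [0.6, 0.1, -0.9]
gripper_width: 15.5
```

```bash
python3 go.py; python3 look.py over 230 225 64 255 160 64
```

```text
eye in bracket x,y [-29.87   0.71] underside z 74.59 yaw 18.16 tilt z [-0.0007 -0.0007] F bx,by,z [ 0.6 -0.1 -0.9] 15.542552431710506 10.2
[461.8 142.3  59.7] [ 0.7 -0.1 -0.1] 10.3
```

View pics/over.png

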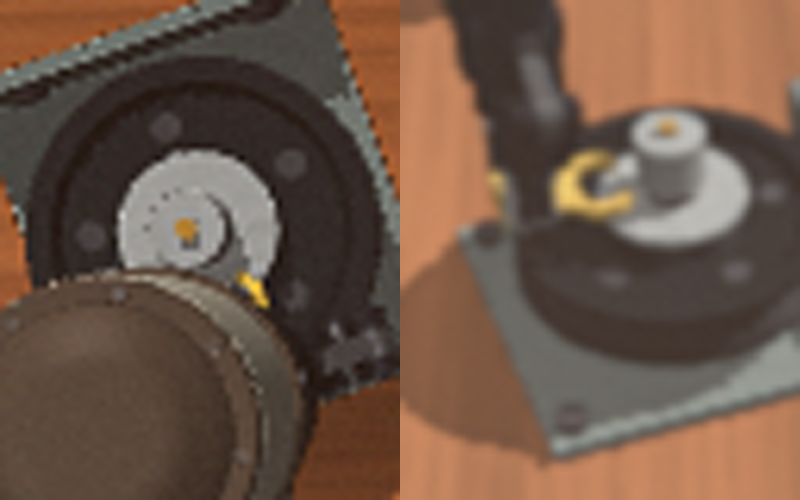

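The side view shows the clip level, its jaws facing the axle, just above the washer's front edge. The top view shows only the right jaw at (255,290). I'll check the jaw numerically against the predicted eye position.

Run:
```python
from h import *
a=np.radians(18.2);X=np.array([np.cos(a),np.sin(a)]);Y=np.array([-X[1],X[0]]);A=np.array([521.2,160.8])
for n,(x,y,w,h),in(("top",(262,262,16,20)),("side",(270,175,24,24))):
    im=np.load(f"pics/{n}_over.npy",allow_pickle=True).item()
    m=cv2.inRange(cv2.cvtColor(im["image"],cv2.COLOR_RGB2HSV),(15,110,90),(35,255,255))[y:y+h,x:x+w]
    v,u=np.nonzero(m);P=np.array([onz(im,i+x,j+y,79)[:2] for i,j in zip(u,v)])-A
    b=np.c_[P@X,P@Y];print(n,len(u),"bracket x",b[:,0].min(),b[:,0].max(),"y",b[:,1].min(),b[:,1].max())
    print("\n".join("".join(".#"[int(q>0)] for q in r) for r in m[v.min():v.max()+1]))
    if n=="side":
        k=b[b[:,0]>-24];print(np.round(k[np.argsort(k[:,1])],1).tolist())
        t=np.array([onz(im,*p,79)[:2] for p in((283+.0,0),)])
    c=np.array([onz(im,*p,98.5)[:2] for p in([(259.4,261.4)] if n=="top" else [(255+266*.16-.4,160+128*.16-.4)])])-A
    print("head mark in bracket",c@X,c@Y)
```

```text
top 15 bracket x -35.06016949557805 -20.500871532187222 y -17.550379256718532 -10.067262142616055
......#.........
......##........
......####......
........##......
........###.....
........###.....
head mark in bracket [0.19585288] [0.39865127]
side 77 bracket x -75.24894556816571 -23.09394460062954 y -19.87434048434133 22.925447271104797
..............####......
............#######.....
...........#######......
#.........######........
#.........####..........
#.........####..........
#.........#####.........
#.........#####.....##..
#.........############..
...........##########...
.............#####......
[[-23.2, -12.5], [-23.1, 13.3]]
head mark in bracket [-0.80967829] [0.85286314]
```

The jaws are centred on the axle to within about 0.5 mm in both views, with the tips about 21 mm short of centre. I'm lowering and feeling for the washer.

Request:
servo_tool:
  rows:
    - [0.0,0,0,0.3,0,0,0]
    - [0.0,0,0,0.2,0,0,0]
    - [0.0,0,0,0,0,0,0]
    - [0.0,0,0,0,0,0,0]

```text
clock: 10.7
position: [461.3, 142.3, 54.3]
ee_rot: [-0.158, 0.987, 0.0, 0.0]
contact_force: [-0.6, -0.2, -0.5]
gripper_width: 15.6
```

Request:
servo_tool:
  rows:
    - [0.0,0,0,0.15,0,0,0]
    - [0.0,0,0,0,0,0,0]

```text
clock: 10.9
position: [461.2, 142.3, 52.6]
ee_rot: [-0.158, 0.987, -0.0, -0.0]
contact_force: [1.1, 0.3, -1.0]
gripper_width: 15.9
```

Request:
servo_tool:
  rows:
    - [0.0,0,0,0.1,0,0,0]
    - [0.0,0,0,0,0,0,0]

```text
clock: 11.1
position: [461.2, 142.2, 51.6]
ee_rot: [-0.158, 0.987, -0.0, -0.0]
contact_force: [-0.0, -0.2, -0.5]
gripper_width: 15.6
```

Request:
servo_tool:
  rows:
    - [0.0,0,0,0.1,0,0,0]
    - [0.0,0,0,0,0,0,0]

```text
clock: 11.3
position: [461.2, 142.2, 50.6]
ee_rot: [-0.158, 0.987, -0.0, -0.0]
contact_force: [-0.4, 0.9, -0.9]
gripper_width: 15.4
```

Request:
servo_tool:
  rows:
    - [0.0,0,0,0.1,0,0,0]
    - [0.0,0,0,0,0,0,0]

```text
clock: 11.5
position: [461.2, 142.2, 49.6]
ee_rot: [-0.158, 0.987, -0.0, -0.0]
contact_force: [0.1, -0.1, -0.4]
gripper_width: 15.6
```

Request:
servo_tool:
  rows:
    - [0.0,0,0,0.1,0,0,0]
    - [0.0,0,0,0,0,0,0]

```text
clock: 11.7
position: [461.4, 142.3, 48.7]
ee_rot: [-0.158, 0.987, 0.0, 0.0]
contact_force: [-0.5, 0.2, 0.7]
gripper_width: 15.5
```

Request:
servo_tool:
  rows:
    - [0.0,0,0,0.1,0,0,0]
    - [0.0,0,0,0,0,0,0]

```text
clock: 11.9
position: [461.4, 142.3, 48.0]
ee_rot: [-0.158, 0.987, -0.0, 0.0]
contact_force: [-3.2, 0.1, 4.1]
gripper_width: 15.6
```

Touchdown at TCP z ≈ 48.5, so the washer top is at about 64, which agrees with the cameras. I'll ease the down-force and slide in toward the groove.

Request:
servo_tool:
  rows:
    - [0.0,0,0,-0.06,0,0,0]
    - [0.0,-0.2,0,0,0,0,0]
    - [0.0,-0.2,0,0,0,0,0]
    - [0.0,-0.2,0,0,0,0,0]
    - [0.0,0,0,0,0,0,0]

```text
clock: 12.4
position: [467.1, 144.0, 48.3]
ee_rot: [-0.158, 0.987, -0.0, -0.0]
contact_force: [-1.6, -1.6, 4.1]
gripper_width: 15.8
```

```bash
python3 go.py
```

```text
eye in bracket x,y [-23.65   0.96] underside z 63.98 yaw 18.18 tilt z [-0.0003 -0.0004] F bx,by,z [-2.  -1.   4.1] 15.754288534757896 12.4
```

Request:
servo_tool:
  rows:
    - [0.0,0,0,-0.05,0,0,0]
    - [0.0,-0.2,0,0,0,0,0]
    - [0.0,-0.2,0,0,0,0,0]
    - [0.0,0,0,0,0,0,0]

```text
clock: 12.8
position: [471.5, 145.8, 48.8]
ee_rot: [-0.158, 0.987, 0.0, 0.0]
contact_force: [0.1, 0.2, 0.3]
gripper_width: 15.4
```

Request:
servo_tool:
  rows:
    - [0.0,-0.15,0,0,0,0,0]
    - [0.0,-0.15,0,0,0,0,0]
    - [0.0,0,0,0,0,0,0]

```text
clock: 13.1
position: [474.0, 146.5, 48.8]
ee_rot: [-0.158, 0.987, 0.0, 0.0]
contact_force: [-0.9, 0.4, 0.8]
gripper_width: 16.0
```

```bash
python3 go.py
```

```text
eye in bracket x,y [-16.3    1.16] underside z 64.51 yaw 18.19 tilt z [0.0005 0.0003] F bx,by,z [-0.8  0.6  0.8] 16.01326304809149 13.1
```

The tips are already under the head without touching it. Now pushing gently, 1.5–2 mm at a time.

Request:
servo_tool:
  rows:
    - [0.0,-0.1,-0.04,0,0,0,0]
    - [0.0,-0.1,0,0,0,0,0]
    - [0.0,0,0,0,0,0,0]

```text
clock: 13.4
position: [475.9, 146.7, 48.8]
ee_rot: [-0.158, 0.987, 0.0, 0.0]
contact_force: [0.2, -0.1, -0.3]
gripper_width: 15.9
```

Request:
servo_tool:
  rows:
    - [0.0,-0.1,0,0,0,0,0]
    - [0.0,0,0,0,0,0,0]

```text
clock: 13.6
position: [476.7, 146.9, 48.8]
ee_rot: [-0.158, 0.987, 0.0, 0.0]
contact_force: [-0.7, -0.7, 0.8]
gripper_width: 15.7
```

```bash
python3 go.py
```

```text
eye in bracket x,y [-13.58   0.67] underside z 64.51 yaw 18.19 tilt z [0.0001 0.    ] F bx,by,z [-0.9 -0.5  0.8] 15.722884184904022 13.6
```

Request:
servo_tool:
  rows:
    - [0.0,-0.1,0,0,0,0,0]
    - [0.0,-0.05,0,0,0,0,0]
    - [0.0,0,0,0,0,0,0]

```text
clock: 13.9
position: [477.6, 147.1, 48.8]
ee_rot: [-0.158, 0.987, -0.0, -0.001]
contact_force: [-3.2, 0.1, 1.5]
gripper_width: 15.6
```

Request:
servo_tool:
  rows:
    - [0.0,-0.1,0,0,0,0,0]
    - [0.0,-0.05,0,0,0,0,0]
    - [0.0,0,0,0,0,0,0]

```text
clock: 14.2
position: [478.1, 147.1, 48.7]
ee_rot: [-0.158, 0.987, -0.0, -0.002]
contact_force: [-4.9, -1.3, 5.3]
gripper_width: 15.8
```

```bash
python3 go.py
```

```text
eye in bracket x,y [-12.2    0.47] underside z 64.39 yaw 18.18 tilt z [-0.0029 -0.0015] F bx,by,z [-5.   0.3  5.3] 15.783043490955617 14.2
```

Groove contact, with no lateral force, so it is centred. I'll continue pushing.

Request:
servo_tool:
  rows:
    - [0.0,-0.1,0,-0.03,0,0,0]
    - [0.0,-0.1,0,0,0,0,0]
    - [0.0,0,0,0,0,0,0]

```text
clock: 14.5
position: [479.3, 147.4, 48.8]
ee_rot: [-0.158, 0.987, -0.001, -0.002]
contact_force: [-5.3, -1.4, 5.0]
gripper_width: 15.5
```

Request:
servo_tool:
  rows:
    - [0.0,-0.1,0,0,0,0,0]
    - [0.0,0,0,0,0,0,0]

```text
clock: 14.7
position: [480.0, 147.4, 48.7]
ee_rot: [-0.158, 0.987, -0.001, -0.003]
contact_force: [-6.1, -0.4, 6.0]
gripper_width: 15.6
```

```bash
python3 go.py
```

```text
eye in bracket x,y [-10.29   0.15] underside z 64.44 yaw 18.16 tilt z [-0.0049 -0.0027] F bx,by,z [-5.9  1.6  6. ] 15.55599284036798 14.7
```

Request:
servo_tool:
  rows:
    - [0.0,-0.1,0.04,-0.05,0,0,0]
    - [0.0,-0.1,0,0,0,0,0]
    - [0.0,0,0,0,0,0,0]

```text
clock: 15.0
position: [483.6, 149.4, 49.1]
ee_rot: [-0.158, 0.987, -0.0, -0.001]
contact_force: [-2.5, -0.5, -1.0]
gripper_width: 15.6
```

Request:
servo_tool:
  rows:
    - [0.0,-0.1,0,0,0,0,0]
    - [0.0,-0.1,0,0,0,0,0]
    - [0.0,0,0,0,0,0,0]

```text
clock: 15.3
position: [487.1, 150.9, 49.8]
ee_rot: [-0.158, 0.987, 0.0, 0.001]
contact_force: [-0.6, 0.1, -2.4]
gripper_width: 15.3
```

```bash
python3 go.py
```

```text
eye in bracket x,y [-2.45  1.28] underside z 65.5 yaw 18.2 tilt z [0.0021 0.001 ] F bx,by,z [-0.5  0.2 -2.4] 15.252135982477505 15.3
```

Request:
servo_tool:
  rows:
    - [0.0,0,0,0.07,0,0,0]
    - [0.0,-0.1,0,0,0,0,0]
    - [0.0,0,0,0,0,0,0]

```text
clock: 15.6
position: [487.7, 151.1, 49.1]
ee_rot: [-0.158, 0.987, 0.0, 0.001]
contact_force: [-0.2, -1.1, -1.4]
gripper_width: 15.7
```

Request:
servo_tool:
  rows:
    - [0.0,-0.1,0,0,0,0,0]
    - [0.0,0,0,0,0,0,0]

```text
clock: 15.8
position: [488.3, 151.2, 49.0]
ee_rot: [-0.158, 0.987, 0.0, 0.0]
contact_force: [-0.7, -0.4, -1.5]
gripper_width: 15.5
```

```bash
python3 go.py
```

```text
eye in bracket x,y [-1.25  1.2 ] underside z 64.69 yaw 18.2 tilt z [0.0007 0.0004] F bx,by,z [-0.8 -0.2 -1.5] 15.505134522741695 15.8
```

Request:
servo_tool:
  rows:
    - [0.0,-0.1,0,0,0,0,0]
    - [0.0,0,0,0,0,0,0]

```text
clock: 16.0
position: [489.3, 151.4, 49.0]
ee_rot: [-0.158, 0.987, 0.0, 0.0]
contact_force: [1.4, -0.5, -1.1]
gripper_width: 15.7
```

Request:
servo_tool:
  rows:
    - [0.0,-0.1,0,0,0,0,0]
    - [0.0,0,0,0,0,0,0]

```text
clock: 16.2
position: [489.9, 151.7, 48.9]
ee_rot: [-0.158, 0.987, -0.0, 0.0]
contact_force: [-0.6, -0.3, 0.1]
gripper_width: 15.3
```

Request:
servo_tool:
  rows:
    - [0.0,-0.1,0,0,0,0,0]
    - [0.0,0,0,0,0,0,0]

```text
clock: 16.4
position: [490.0, 151.6, 48.9]
ee_rot: [-0.158, 0.987, -0.0, -0.001]
contact_force: [-3.4, -0.3, 1.1]
gripper_width: 15.6
```

```bash
python3 go.py
```

```text
eye in bracket x,y [0.51 1.  ] underside z 64.56 yaw 18.18 tilt z [-0.0016 -0.0007] F bx,by,z [-3.3  0.8  1.1] 15.611864360487411 16.4
```

Request:
servo_tool:
  rows:
    - [0.0,-0.1,0,0,0,0,0]
    - [0.0,0,0,0,0,0,0]

```text
clock: 16.6
position: [490.1, 151.6, 48.8]
ee_rot: [-0.158, 0.987, -0.001, -0.002]
contact_force: [-6.8, 0.2, 4.8]
gripper_width: 15.8
```

Request:
servo_tool:
  rows:
    - [0.0,-0.1,0,0,0,0,0]
    - [0.0,0,0,0,0,0,0]

```text
clock: 16.8
position: [490.1, 151.5, 48.8]
ee_rot: [-0.158, 0.987, -0.001, -0.003]
contact_force: [-8.5, -0.0, 6.6]
gripper_width: 15.8
```

```bash
python3 go.py
```

```text
eye in bracket x,y [0.54 0.89] underside z 64.48 yaw 18.16 tilt z [-0.0052 -0.0024] F bx,by,z [-8.1  2.7  6.6] 15.803820142656303 16.8
```

Hard stop at eye x ≈ +0.5, matching the expected home position. I'll confirm with a somewhat firmer push, well below 30 N.

Request:
servo_tool:
  rows:
    - [0.0,-0.1,0,-0.04,0,0,0]
    - [0.0,-0.1,0,0,0,0,0]
    - [0.0,0,0,0,0,0,0]

```text
clock: 17.1
position: [490.1, 151.4, 48.8]
ee_rot: [-0.158, 0.987, -0.001, -0.005]
contact_force: [-11.1, -0.8, 8.3]
gripper_width: 15.4
```

Request:
servo_tool:
  rows:
    - [0.0,-0.1,0,-0.02,0,0,0]
    - [0.0,-0.1,0,0,0,0,0]
    - [0.0,0,0,0,0,0,0]

```text
clock: 17.4
position: [490.2, 151.3, 48.7]
ee_rot: [-0.157, 0.988, -0.002, -0.007]
contact_force: [-15.7, 0.9, 11.1]
gripper_width: 15.7
```

```bash
python3 go.py
```

```text
eye in bracket x,y [0.59 0.65] underside z 64.44 yaw 18.11 tilt z [-0.0127 -0.0056] F bx,by,z [-14.6   5.7  11.1] 15.707603459655749 17.4
```

Request:
servo_tool:
  rows:
    - [0.0,0,0.1,-0.08,0,0,0]
    - [0.0,-0.1,0.05,-0.04,0,0,0]
    - [0.0,0,0,0,0,0,0]

```text
clock: 17.7
position: [490.1, 151.6, 48.9]
ee_rot: [-0.157, 0.988, -0.003, -0.008]
contact_force: [-12.1, -4.1, 6.0]
gripper_width: 15.5
```

```bash
python3 go.py
```

```text
eye in bracket x,y [0.56 0.94] underside z 64.57 yaw 18.07 tilt z [-0.0147 -0.0077] F bx,by,z [-12.8  -0.1   6. ] 15.521756560834495 17.7
```

Request:
servo_tool:
  rows:
    - [0.0,-0.1,0.02,-0.04,0,0,0]
    - [0.0,-0.1,0.02,-0.03,0,0,0]
    - [0.0,0,0,0,0,0,0]

```text
clock: 18.0
position: [490.1, 151.6, 49.0]
ee_rot: [-0.157, 0.988, -0.003, -0.01]
contact_force: [-15.2, -3.6, 5.1]
gripper_width: 15.8
```

```bash
python3 go.py
```

```text
eye in bracket x,y [0.56 0.92] underside z 64.67 yaw 18.02 tilt z [-0.0186 -0.0097] F bx,by,z [-15.6   1.3   5.1] 15.808558539518645 18.0
```

The stop is firm: 0.0 mm of movement while the push went from 8 to 15.6 N. I'll unload the push before letting go.

Request:
servo_tool:
  rows:
    - [0.0,0.25,0,0.04,0,0,0]
    - [0.0,0.25,-0.03,0.04,0,0,0]
    - [0.0,0.15,-0.03,0.04,0,0,0]
    - [0.0,0,0,0,0,0,0]

```text
clock: 18.4
position: [489.9, 151.8, 49.1]
ee_rot: [-0.157, 0.988, -0.001, -0.003]
contact_force: [-4.0, -4.4, 1.1]
gripper_width: 16.1
```

```bash
python3 go.py
```

```text
eye in bracket x,y [0.5  1.19] underside z 64.83 yaw 18.12 tilt z [-0.006  -0.0037] F bx,by,z [-5.1 -3.   1.1] 16.139739205262792 18.4
```

Request:
servo_tool:
  rows:
    - [0.0,0.15,-0.06,0.02,0,0,0]
    - [0.0,0,0,0,0,0,0]

```text
clock: 18.6
position: [490.0, 151.8, 49.3]
ee_rot: [-0.158, 0.987, -0.001, -0.002]
contact_force: [-3.2, -3.2, -1.7]
gripper_width: 15.9
```

```bash
python3 go.py
```

```text
eye in bracket x,y [0.56 1.16] underside z 64.96 yaw 18.14 tilt z [-0.0032 -0.0019] F bx,by,z [-4.1 -2.  -1.7] 15.932489766423814 18.6
```

Request:
servo_tool:
  rows:
    - [0.0,0.1,-0.05,0.04,0,0,0]
    - [0.0,0,0,0,0,0,0]
    - [0.0,0,0,0,0,0,0]

```text
clock: 18.9
position: [490.1, 151.8, 49.2]
ee_rot: [-0.158, 0.987, -0.0, -0.001]
contact_force: [-4.2, -2.6, -1.4]
gripper_width: 15.8
```

```bash
python3 go.py
```

```text
eye in bracket x,y [0.59 1.13] underside z 64.94 yaw 18.17 tilt z [-0.0015 -0.0008] F bx,by,z [-4.8 -1.1 -1.4] 15.808640283214954 18.9
```

Request:
servo_tool:
  rows:
    - [0.25,0,0,0,0,0,0]
    - [0.35,0,0,0,0,0,0]
    - [0.4,0,0,0,0,0,0]
    - [0.4,0,0,0,0,0,0]
    - [0.4,0,0,0,0,0,0]
    - [0.4,0,0,0,0,0,0]

```text
clock: 19.5
position: [491.0, 152.3, 49.8]
ee_rot: [-0.158, 0.987, 0.0, 0.0]
contact_force: [-0.2, -0.4, -0.1]
gripper_width: 33.9
```

Request:
servo_tool:
  rows:
    - [0.4,0,0,-0.5,0,0,0]
    - [0.4,0,0,-1.5,0,0,0]
    - [0.4,0,0,-3,0,0,0]
    - [0.4,0,0,-4,0,0,0]
    - [0.4,4,-2,0,0,0,0]
    - [0.4,4,-4,0,0,0,0]
    - [0.4,0,-5,0,0,0,0]
    - [0.4,0,-5,0,0,0,0]
    - [0.4,0,-5,0,0,0,0]
    - [0.4,0,-5,0,0,0,0]
    - [0.4,0,-3,0,0,0,0]
    - [0.4,0,0,0,0,0,0]

```text
clock: 20.7
position: [509.1, -145.7, 139.6]
ee_rot: [-0.156, 0.988, -0.0, 0.0]
contact_force: [-0.7, -0.0, 0.5]
gripper_width: 34.1
```

```bash
python3 look.py end 230 225 64 255 160 64
python3 - <<'E'
from h import *
a=np.radians(18.2);X=np.array([np.cos(a),np.sin(a)]);Y=np.array([-X[1],X[0]]);A=np.array([521.2,160.8])
for n,(x,y,w,h) in(("top",(240,240,60,70)),("side",(255,165,60,60))):
    im=np.load(f"pics/{n}_end.npy",allow_pickle=True).item()
    m=cv2.inRange(cv2.cvtColor(im["image"],cv2.COLOR_RGB2HSV),(15,110,80),(35,255,255))[y:y+h,x:x+w]
    v,u=np.nonzero(m)
    if not len(u):print(n,"none");continue
    P=np.array([onz(im,i+x,j+y,69)[:2] for i,j in zip(u,v)])-A;b=np.c_[P@X,P@Y]
    print(n,len(u),"x",b[:,0].min(),b[:,0].max(),"y",b[:,1].min(),b[:,1].max())
    for lo,hi in((-55,-42),(-42,-36),(-36,-30),(-30,-24),(-24,-18),(-18,-12)):
        k=b[(b[:,0]>=lo)&(b[:,0]<hi)]
        if len(k):print((lo,hi),len(k),np.round([k[:,1].min(),k[:,1].max(),k[:,1].mean()],1))
E
```

```text
[ 507.9 -143.1  139.5] [ 0.2 -0.  -0.2] 20.8
top 129 x -45.17228695735838 7.610218400559003 y -17.81490507121314 18.362655055788842
(-55, -42) 11 [-7.2 10.4  1.4]
(-42, -36) 19 [-7.3  9.6  1.1]
(-36, -30) 14 [-8.1  9.5  0.8]
(-30, -24) 17 [-8.2  9.4  0.6]
(-24, -18) 20 [-8.3  9.3  0.4]
(-18, -12) 19 [-10.7  10.8   0.2]
side none
```

View pics/end.png

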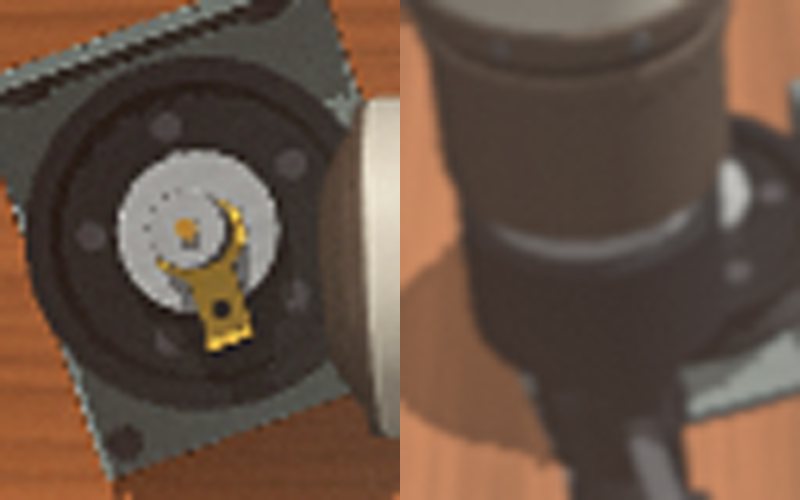

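The final picture shows the yellow clip flat on the washer, its jaws round the axle under the head. Its tongue points straight out over the open front, with the lip at (230,340) in the crop. The tongue end is at x ≈ −46 mm and the sides at about ±9 mm. The gripper is clear, so I'm handing in.

```bash
python3 -c "
from bench import *
print(job_done())"
```

```text
the job is handed in; nothing more can be done
None
```

The yellow clip is pushed home into the axle's groove, and I handed the job in at about 21 s with the gripper clear of everything.

**What I did:**
- I took the clip by the sides of its tongue, set it on the washer in front of the axle (touchdown at z ≈ 64 mm), and pushed it in about 1 mm at a time.
- The jaws spread at about 6 N. The clip then stopped firmly at the expected home position, with no movement as the push rose from 8 to about 16 N. The highest total force on the clip was about 19 N.
- I eased most of the push off (about 5 N was left), opened the fingers and withdrew.

**Last checks:**
- **Seating:** the final top view shows the jaws round the axle under the head. The tongue end is about 46 mm in front of the axle, as expected when home, within about 1 mm.
- **Direction:** the tongue points out over the open front, within about 2° of straight.
- **After release:** the measured force was zero.

**What failed or disagreed:**
- **First grasp:** it closed on nothing, because the real fingertips sit about 30 mm farther back than stated. I found this in the images, then felt for the tray floor and grasped again.
- **Grip width:** the gripper read 15.6 mm on the 18 mm tongue; I did not explain the difference.
- **Push after the jaws spread:** I felt almost no drag between there and the stop, less than the description suggests.
- **Final side view:** the arm blocked it, so the seating check rests on the top view and the felt stop.

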